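# Run along the curved sample tray and shut its lids

### The job

Shut the five flip-up lids of the curved sample tray by running your fingertips along the row in one low pass: start beyond the right-hand end, on the hinge side of the first lid, and follow the curve to the left so that the lids fold down flat one after another, in order. Once the first lid is down, keep the fingertips within about 3 cm of the tops of the shut lids until the last one is down. Touch lightly, do not lift the tray or shove it out of its place, and leave everything that stands around it alone.

Things in the scene. Friction and masses are not known exactly. Their poses are not given: they have to be found in the camera images.
- tray: loose white plastic sample tray, about 0.9 kg, curved like an arch seen from above, hollow side to the robot: five lidded wells along an arc of 200 mm radius, 14 deg (49 mm) apart; 44 mm wide, 245 mm end to end, rim 22 mm high. Origin: underside, below well3; x points away from the arc's centre (200 mm from the origin on -x), y along the row from well1 to well5 (right to left), z up
- well1 (a point): point over the middle of well 1, at the level of the top face of its lid when shut (25 mm above the worktop); well1 is at the right-hand (-y) end of the row, well5 at the left-hand end. Fixed to the tray.
- lid1 (a joint): angle of lid 1, rad: 0 flat and shut, 1.57 upright, stop 1.75. Grey plate 42 mm across the row, 40 mm along it plus a 4 mm lip at the free end, 3 mm thick, hinged crosswise 20 mm before its well's centre on the right-hand side, so it folds shut towards well5. Stays where it is put (friction, under 1 N at the free end); no latch
- well2 (a point): the same for well 2
- lid2 (a joint): angle of lid 2, as lid1
- well3 (a point): the same for well 3
- lid3 (a joint): angle of lid 3, as lid1
- well4 (a point): the same for well 4
- lid4 (a joint): angle of lid 4, as lid1
- well5 (a point): the same for well 5
- lid5 (a joint): angle of lid 5, as lid1
- canister: bystander, loose: small ribbed white screw-top canister, 31 mm across, 40 mm tall, standing on the hollow (robot) side of the tray; origin at its underside
- vial: bystander, loose: small clear sample vial with white cap, 25 mm across, 52 mm tall, standing on the hollow side of the tray; origin at its underside
- bottle_50: bystander, loose: brown glass reagent bottle, 46 mm across, 88 mm tall, standing behind the bulging side of the tray; origin at its underside
- slide_carton: bystander, loose: card carton, 31 x 81 x 28 mm, on the right of the worktop; origin at its underside
- tape_roll: bystander, loose: roll of tape lying flat, 62 mm across, 19 mm tall, on the right of the worktop; origin at its underside
- petri_1: bystander, loose: petri dish, 60 mm across, 16 mm tall, on the right of the worktop; origin at its underside
- glue_tube: bystander, loose: squeeze tube, 26 x 101 x 19 mm, lying to the left of the tray; origin at its underside

How it is judged:
On the way, in this order (a step that is already met when the one before it is completed fails the run):
1. lid 1 is folded down (below 0.15 rad) while the lids after it still stand open (value of joint lid1 below 0.15 rad and value of joint each of lid2, lid3, lid4, lid5 above 0.4 rad), for 0.05 s.
2. lid 2 is folded down (below 0.15 rad) while the lids after it still stand open (value of joint lid2 below 0.15 rad and value of joint each of lid3, lid4, lid5 above 0.4 rad), for 0.05 s.
3. lid 3 is folded down (below 0.15 rad) while the lids after it still stand open (value of joint lid3 below 0.15 rad and value of joint each of lid4, lid5 above 0.4 rad), for 0.05 s.
4. lid 4 is folded down (below 0.15 rad) while the lids after it still stand open (value of joint lid4 below 0.15 rad and value of joint lid5 above 0.4 rad), for 0.05 s.
5. lid 5 is folded down (below 0.15 rad) (value of joint lid5 below 0.15 rad), for 0.05 s.
At the end, for the whole second after the job is handed in: all five lids lie shut (each below 0.15 rad, about 8 degrees), the tray is at rest, flat and within 20 mm of where it stood, and no bystander has moved 20 mm or more (value of joint each of lid1, lid2, lid3, lid4, lid5 below 0.15 rad and distance of each of tray, canister, vial, bottle_50, slide_carton, tape_roll, petri_1, glue_tube from where it was at the start of the episode below 0.02 m and angle between tray's own z axis and vertical below 0.05 rad and linear speed of tray below 0.02 m/s); the robot touches nothing.
It fails at once if fingertips raised more than about 50 mm above the shut lids after the first lid was shut and before the last was (value of joint lid1 below 0.15 rad and value of joint lid5 above 0.4 rad and z of the grasp point in the frame of tray above 0.094 m).
It fails at once if tray or a lid touched with more than 25 N (contact force between the arm and tray above 25 N).
It fails at once if tray lifted (height (world z) of tray above 0.01 m).
It fails at once if tray shoved more than 20 mm (distance of tray from where it was at the start of the episode above 0.02 m).
It fails at once if a bystander disturbed (moved more than 20 mm) (distance of any of canister, vial, bottle_50, slide_carton, tape_roll, petri_1, glue_tube from where it was at the start of the episode above 0.02 m).
It also fails if it takes over 48 s, if anything falls off the work surface, if the arm or the gripper's body presses on something with over 40 N, if the wrist force passes 120 N, or if a joint passes its speed limit or range.

### The arm

A 7-joint arm with a two-finger parallel gripper is mounted at the origin on a cart in front of the work surface, level with it; the furniture and walls round the work are solid. World frame = base frame: x ahead of the robot, y to its left, z up, the work surface at z = 0. Lengths are in m, angles in rad, forces in N, time in s.
With the tool pointing down it reaches from about 0.4 to 0.85 m from the base axis. Payload 10.4 kg.
Tool frame: the origin (TCP) lies midway between the tips of the shut fingers; the grasp point (between the pads) lies 19 mm behind it (robot.grip_depth is the distance from the TCP to the grasp point, in m); z points along the fingers, y is the line along which they close (so a half turn about z gives the same grasp; the last joint's range is limited). The gripper opens to 87 mm and grips with 3 to 60 N. Pads are 19 mm wide; open, the fingers measure 117 mm over their backs; the gripper's body (75 mm by 190 mm) begins 51 mm behind the grasp point.
Start: joints at [1.319, 0.332, -0.065, 1.46, 0.022, 1.35, -0.088], TCP at [0.142, -0.609, 0.223] pointing down, gripper open.
Joint ranges: [-2.6, 2.6], [-0.5, 2.12], [-1.47, 1.34], [0.16, 2.42], [-1.27, 4.41], [0.06, 2.06], [-2.6, 2.6]. Speed limits (rad/s): [2.22, 2.22, 2.79, 2.79, 3.14, 3.14, 3.14].

### API

Orientations are given as a rotation vector (axis times angle).
In Python, from bench import robot, capture, camera_info, finder gives the robot as it stands.
- The arm moves only by the shell command python3 -m creep 'ROWS' [FORCE]. ROWS is text: rows parted by semicolons, each of 5 numbers parted by spaces: the closure, from -1 (fully open) to 1 (shut), so that 0 is half open, then the shift along the tool's x, y, z in units of 40 mm (1.0 is 40 mm), then the turn about the tool's z in units of 8 degrees (1.0 is 8 degrees). In form: hand tx ty tz turn; .... A call has 1 to 12 rows; each row is the pose to reach, as a shift and turn from the pose commanded when the call began, along the tool's axes at that moment; what a row does not reach only later rows make up. A row lasts 1/10 s, in which the tool goes at most 50 mm and 8.59 degrees, less where a joint would pass 70% of its speed; a pose out of reach is approached as far as the arm can. A call with a gripper value outside its range is refused whole. The fingers move at their own pace and stop on an object; FORCE is the grip in N (left out, the last holds). Time passes only in rows, so rows that repeat a pose let the fingers close. It gives the time, the measured TCP pose, the force, the opening and the grip force at its end, in the units of the state.
- robot.state(): the state, without advancing time (a new reading comes with each control period).
- capture(name): name is "scene" or "side" or "wrist"; returns (picture, depth): 420x560x3 uint8, red, green, blue; 420x560 float32, m along the optical axis (not along the pixel's ray), 0 where there is no reading.
- camera_info(name): a dict with "vfov" (degrees; the focal length in pixels is half the picture's height over the tangent of half this angle, whatever the lens; pixels are square), "cx", "cy" (the principal point, pixels), "k1" (the pictures are not rectified: a ray, as slopes to the right and down, at radius r is drawn at 1 + k1 r^2 times it, then the intrinsics apply), "rvec" (rotation vector, rad) and "tvec" (3), from world to camera coordinates, as OpenCV has them; the wrist camera has in their place "T_tool_cam" (4x4, takes a point from camera to tool coordinates, whose origin is the TCP and whose axes are the flange's). Camera axes: x right, y down, z forward; pixel columns grow to the right and rows downward; lengths in m; the calibration is good to about 2 mm. A picture is of the moment at which its call begins: read the wrist's pose just before it. camera_info takes no time and is no camera call.
- robot.close_job(): hands the job in; it is judged then, once.
Trained networks look in the newest picture that a camera, given by its name, has taken for a name from the list of things; names that differ only in an ending like _2 or _b are one class to them, and where a whole thing is asked for, a point or a joint stands for the part that bears it (a point fixed in the world has none). Each returns a list of dicts, best first, with "conf" (0 to 1); they miss things now and then, are a little off and sometimes report something else, mostly with a low value. They report only what shows in the picture. A call takes as long as a camera call.
- finder.spot_in(camera, thing): "uv" ([column, row] in pixels, amid what is visible of it).
The state is a dict: "time_s": time; "joint_pos": joint angles; "joint_vel": joint speeds; "effort": joint torques, N m; "position": TCP position; "eef_rot": TCP orientation; "wrist_force": force on the tool from outside, world axes, zero at the start; "moment": the same for the moment, N m; "grip_width": finger opening in m; "grasp_force": force on a finger pad.
Only numpy, scipy, OpenCV 4.12 (cv2) and the standard library are available. Lean on these libraries where they do the work, as an engineer would, in place of code of your own. Each camera call takes 0.05 s, during which the arm holds its last target. There are 200 camera calls.

## Working session

There is one attempt and no reset: what is moved stays moved. The work goes in short steps, Python scripts to look and compute and a shell command to move; the robot and the scene stay as the last step left them, time stands still between calls to the robot, and variables do not carry over. Pictures are saved under pics/ and viewed, at most 10 in all, crops included, and the job is handed in when it is done.

```bash
mkdir -p pics; ls
cat > h.py <<'E'
import numpy as np, cv2
from bench import robot, capture, camera_info, finder
from scipy.spatial.transform import Rotation as R
def K(ci,h=420):
    f=h/2/np.tan(np.radians(ci["vfov"])/2); return f
def cloud(name):
    s=robot.state(); p,d=capture(name); ci=camera_info(name); f=K(ci)
    v,u=np.mgrid[:420,:560]; xd=(u-ci["cx"])/f; yd=(v-ci["cy"])/f
    x,y=xd.copy(),yd.copy()
    for _ in range(15):
        g=1+ci["k1"]*(x*x+y*y); x=xd/g; y=yd/g
    P=np.stack([x*d,y*d,d],-1)
    if "rvec" in ci:
        Rm=cv2.Rodrigues(np.array(ci["rvec"],float))[0]; W=(P-np.array(ci["tvec"]).ravel())@Rm
    else:
        T=np.array(ci["T_tool_cam"]); Q=P@T[:3,:3].T+T[:3,3]
        W=Q@R.from_rotvec(s["eef_rot"]).as_matrix().T+np.array(s["position"])
    W[d==0]=np.nan
    return p,d,W
E
python3 - <<'E'
from h import *
np.set_printoptions(precision=3,suppress=True)
s=robot.state(); print({k:np.round(v,3) for k,v in s.items()})
for c in ("scene","side"):
    p,d,W=cloud(c); cv2.imwrite(f"pics/{c}0.png",p[:,:,::-1]); np.savez(f"{c}0.npz",W=W,p=p)
    for t in ["tray","well1","well2","well3","well4","well5","canister","vial","bottle_50","slide_carton","tape_roll","petri_1","glue_tube"]:
        r=finder.spot_in(c,t)
        for q in r[:2]:
            u,v=map(int,np.round(q["uv"])); print(c,t,round(q["conf"],2),u,v,W[min(v,419),min(u,559)])
E
```

```text
pics
{'time_s': np.float64(0.0), 'joint_pos': array([ 1.319,  0.333, -0.065,  1.461,  0.022,  1.35 , -0.088]), 'joint_vel': array([-0.001, -0.   ,  0.001,  0.001, -0.001, -0.   ,  0.001]), 'effort': array([  0.   , -62.325,   0.025, -38.991,  -0.061,   0.04 ,   0.   ]), 'position': array([ 0.142, -0.608,  0.222]), 'eef_rot': array([-3.12 , -0.358,  0.   ]), 'wrist_force': array([-0.769,  1.061,  0.314]), 'moment': array([ 0.067,  0.052, -0.011]), 'grasp_force': np.float64(0.0), 'grip_width': np.float64(0.087)}
scene tray 0.63 254 238 [0.542 0.061 0.012]
scene tray 0.16 240 248 [0.514 0.133 0.049]
scene well1 0.67 251 235 [0.557 0.06  0.013]
scene well2 0.67 251 235 [0.557 0.06  0.013]
scene well3 0.67 251 235 [0.557 0.06  0.013]
scene well4 0.67 251 235 [0.557 0.06  0.013]
scene well5 0.67 251 235 [0.557 0.06  0.013]
scene canister 0.73 376 169 [ 0.507 -0.452  0.01 ]
scene canister 0.67 288 245 [0.44  0.018 0.035]
scene bottle_50 0.61 219 220 [0.631 0.117 0.06 ]
scene slide_carton 0.8 374 166 [ 0.509 -0.44   0.027]
scene slide_carton 0.75 251 239 [0.522 0.087 0.046]
scene tape_roll 0
[... 366 characters left out ...]
ll3 0.83 272 204 [0.53  0.06  0.024]
side well3 0.51 268 328 [ 0.525 -0.48   0.031]
side well4 0.83 272 204 [0.53  0.06  0.024]
side well4 0.51 268 328 [ 0.525 -0.48   0.031]
side well5 0.83 272 204 [0.53  0.06  0.024]
side well5 0.51 268 328 [ 0.525 -0.48   0.031]
side canister 0.43 243 211 [ 0.448 -0.012  0.041]
side bottle_50 0.89 312 194 [0.652 0.088 0.043]
side bottle_50 0.68 276 208 [0.542 0.004 0.042]
side slide_carton 0.57 273 202 [0.534 0.013 0.057]
side tape_roll 0.81 211 325 [nan nan nan]
side tape_roll 0.66 273 205 [0.534 0.006 0.051]
side petri_1 0.79 324 324 [ 0.643 -0.453  0.016]
side glue_tube 0.59 265 173 [0.504 0.329 0.002]
side glue_tube 0.33 324 324 [ 0.643 -0.453  0.016]
```

Run:
```python
from h import *
a=np.load("scene0.npz");b=np.load("side0.npz")
H=np.zeros((185,275),np.float32)
ims=[]
for z in (a,b):
    W=z["W"].reshape(-1,3); W=W[np.isfinite(W).all(1)]
    H=np.zeros((200,280),np.float32)
    i=((0.74-W[:,0])/0.002).astype(int); j=((0.34-W[:,1])/0.002).astype(int)
    m=(i>=0)&(i<200)&(j>=0)&(j<280)&(W[:,2]<.15)
    np.maximum.at(H,(i[m],j[m]),W[m,2])
    ims.append(cv2.applyColorMap((np.clip(H/0.1,0,1)*255).astype(np.uint8),cv2.COLORMAP_JET))
p=a["p"][:,:,::-1][190:330,160:340]; q=b["p"][:,:,::-1][150:260,200:370]
top=np.hstack([cv2.resize(p,(400,311)),cv2.resize(q,(400,311))])
bot=np.hstack([cv2.resize(im,(400,286),interpolation=0) for im in ims])
cv2.imwrite("pics/v1.png",np.vstack([top,bot]))
```

```text
(no output)
```

View pics/v1.png

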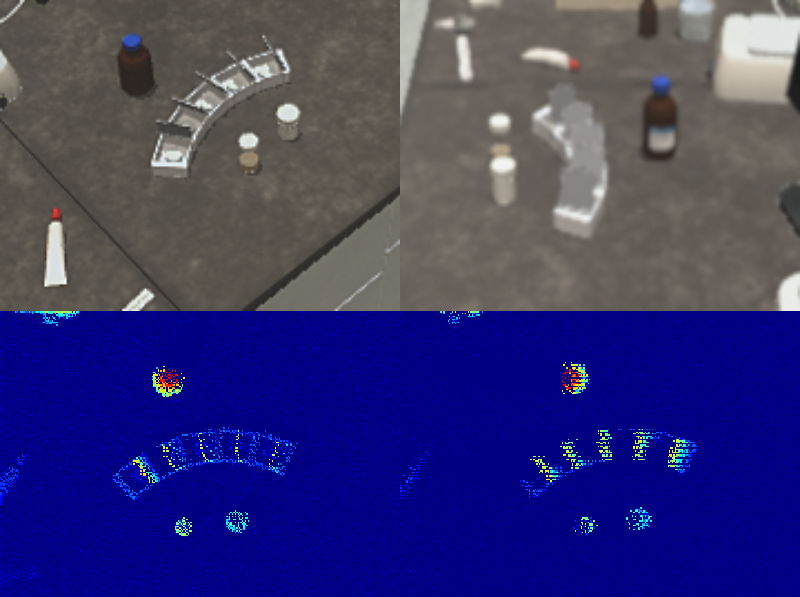

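Run:
```python
from h import *
from scipy.optimize import minimize
np.set_printoptions(precision=3,suppress=True)
Ws={c:np.load(c+"0.npz")["W"].reshape(-1,3) for c in("scene","side")}
A=[]
for c,W in Ws.items():
    W=W[np.isfinite(W).all(1)]
    m=(W[:,0]>.46)&(W[:,0]<.62)&(W[:,1]>-.1)&(W[:,1]<.2)&(W[:,2]<.1)&(W[:,2]>-.03)
    W=W[m]; print(c,len(W),'table z',np.median(W[W[:,2]<.008,2])); A.append((c,W[W[:,2]>.007]))
def tr(W,q):
    cx,cy,t=q; dx=W[:,0]-cx; dy=W[:,1]-cy
    r=np.hypot(dx,dy); th=np.arctan2(dy,dx)-t; return r,th
hw=np.radians(33.6)
def inside(x,y,q): 
    r,th=tr(np.c_[x,y],q); return np.minimum(np.minimum(r-.178,.222-r),(hw-abs(th))*.2)
Y,X=np.meshgrid(np.arange(-.12,.22,.002),np.arange(.42,.66,.002))
sols=[]
for sel in (A[:1],A[1:],A):
    W=np.vstack([w for _,w in sel]); W=W[W[:,2]<.04]
    occ=np.zeros(X.shape,np.uint8); occ[((W[:,0]-.42)/.002).round().astype(int),((W[:,1]+.12)/.002).round().astype(int)]=1
    occ=cv2.morphologyEx(occ,cv2.MORPH_CLOSE,cv2.getStructuringElement(2,(9,9)))
    occ=cv2.morphologyEx(occ,cv2.MORPH_OPEN,np.ones((3,3),np.uint8))
    def cost(q):
        s=1/(1+np.exp(-inside(X.ravel(),Y.ravel(),q)/.002)); return -(np.minimum(s,occ.ravel()).sum()/np.maximum(s,occ.ravel()).sum())
    best=min((minimize(cost,[.36,.06,t],method="Nelder-Mead",options=dict(initial_simplex=[[.36,.06,t],[.38,.06,t],[.36,.08,t],[.36,.06,t+.1]],xatol=1e-4)) for t in(-.2,0,.2,.4)),key=lambda o:o.fun)
    print([c for c,_ in sel],best.x,best.fun,'occ area',occ.sum()*4e-6,'vs',.2*.044*2*hw); sols.append(best.x)
q=sols[-1]
for k in range(5):
    th=q[2]+np.radians(14*(k-2)); print('well',k+1,q[0]+.2*np.cos(th),q[1]+.2*np.sin(th))
# lids: points above z .03
for c,W in A:
    W=W[W[:,2]>.03]; r,th=tr(W,q)
    for k in range(5):
        s=(th-np.radians(14*(k-2)))*.2
        m=(abs(s+.02)<.024)&(r>.182)&(r<.218)
        if m.sum()<8: continue
        b=np.polyfit(W[m,2],s[m],1); print(c,'lid',k+1,m.sum(),'s at z=.025 %.4f'%np.polyval(b,.025),'angle',np.pi/2+np.arctan(-b[0]),'zmax',np.percentile(W[m,2],97))
for n,(x,y) in dict(can=(.44,.018),vial=(.44,.085),bot=(.64,.1)).items():
    for c,W in Ws.items():
        m=(np.hypot(W[:,0]-x,W[:,1]-y)<.04)&(W[:,2]>.012); print(n,c,W[m].min(0),W[m].max(0))
```

```text
scene 3951 table z 0.0016990352722755044
side 2806 table z 0.0014096304374253308
['scene'] [0.352 0.023 0.178] -0.7364835830973065 occ area 0.010704 vs 0.010321179064593669
['side'] [ 0.35  -0.004  0.253] -0.2360274691907848 occ area 0.0030199999999999997 vs 0.010321179064593669
['scene', 'side'] [0.352 0.022 0.167] -0.7495704599284801 occ area 0.011167999999999999 vs 0.010321179064593669
well 1 0.541683605319353 -0.040982419426061234
well 2 0.551367025401522 0.0067938641614315
well 3 0.5492046774327923 0.05549361928589196
well 4 0.5353250233650632 0.10222366423430232
well 5 0.5105526332855792 0.14420783491409744
scene lid 1 17 s at z=.025 -0.0197 angle 1.1152074157067626 zmax 0.06352361735110278
scene lid 2 13 s at z=.025 -0.0113 angle 1.224098082015845 zmax 0.0657151663100686
scene lid 3 18 s at z=.025 -0.0164 angle 1.081462793592697 zmax 0.06281008749350364
scene lid 4 25 s at z=.025 -0.0171 angle 1.0692618149920547 zmax 0.06288877226638714
scene lid 5 71 s at z=.025 -0.0167 angle 1.3468569221093338 zmax 0.06775977394743489
side lid 1 158 s at z=.025 -0.0170 angle 1.1563718698071366 zmax 0.06186432135251904
side lid 2 106 s at z=.025 -0.0136 angle 1.2126071265108054 zmax 0.0619572786400454
side lid 3 90 s at z=.025 -0.0025 angle 1.6841332453952675 zmax 0.06238386126007017
side lid 4 91 s at z=.025 -0.0159 angle 1.2018237730358199 zmax 0.06255250173422217
side lid 5 91 s at z=.025 -0.0195 angle 1.3353282578843761 zmax 0.06568489098469232
can scene [ 0.431 -0.007  0.012] [0.461 0.023 0.046]
can side [ 0.435 -0.012  0.012] [0.464 0.024 0.045]
vial scene [0.427 0.072 0.012] [0.451 0.096 0.058]
vial side [0.429 0.065 0.012] [0.452 0.096 0.057]
bot scene [0.62  0.084 0.012] [0.663 0.127 0.094]
bot side [0.625 0.074 0.012] [0.669 0.113 0.093]
```

The scene and side pictures show the tray arch at about x 0.51–0.55, y −0.06 to 0.16. All five lids are standing open, leaning slightly left, at about 1.1–1.3 rad. The canister and vial are on the hollow side and the bottle is behind. The fitted hinge lines agree with the given sizes to within a few mm, so I'll approach now.

```bash
cat > plan.py <<'E'
from h import *
import sys
Q=np.array([.352,.022,.167])
def pt(k,s,z):
    th=Q[2]+np.radians(14*(k-3)); return np.array([Q[0]+.2*np.cos(th)-s*np.sin(th),Q[1]+.2*np.sin(th)+s*np.cos(th),z])
def rows(pts):
    s=robot.state(); Rm=R.from_rotvec(s["eef_rot"]).as_matrix(); p0=np.array(s["position"])
    print('t',s["time_s"],'pos',p0.round(4),'F',np.round(s["wrist_force"],2),'w',s["grip_width"], 'toolx',Rm[:,0].round(3),'toolz',Rm[:,2].round(3))
    for p in pts: print(np.round(p,3),np.round(Rm.T@(p-p0)/.04,2))
E
python3 -c "
from plan import *
rows([pt(1,-.065,.12),pt(1,-.065,.05)])"
```

```text
t 1.4 pos [ 0.1418 -0.6087  0.2226] F [0.13 0.74 0.09] w 0.08725019659288492 toolx [ 0.974  0.227 -0.   ] toolz [ 0. -0. -1.]
[ 0.521 -0.103  0.12 ] [ 12.11 -10.16   2.56]
[ 0.521 -0.103  0.05 ] [ 12.11 -10.16   4.31]
```

```bash
python3 -m creep '1 0.6 -0.5 0; 1 1.6 -1.3 0; 1 2.6 -2.2 0' 5 2>&1 | tail -3; python3 -m creep '1 0.6 -0.5 0 0; 1 1.6 -1.3 0 0; 1 2.6 -2.2 0 0; 1 3.6 -3.0 0 0; 1 4.6 -3.8 0 0; 1 5.6 -4.7 0 0; 1 6.6 -5.5 0 0; 1 7.5 -6.3 0 0; 1 8.4 -7 0 0; 1 9.3 -7.8 0 0; 1 10 -8.4 0 0; 1 10.5 -8.8 0 0' 5; python3 -c "
from plan import *
rows([pt(1,-.065,.12),pt(1,-.065,.05)])"
```

```text
schema error: expected 5 numbers
time_s: 2.6
position: [0.4726, -0.1673, 0.2229]
eef_rot: [-3.12, -0.364, -0.002]
wrist_force: [-0.2, 0.5, 0.4]
grip_width: 0.0025
grasp_force: 0.0
t 2.6 pos [ 0.4726 -0.1673  0.2229] F [-0.19  0.46  0.4 ] w 0.002467697836527558 toolx [0.973 0.23  0.001] toolz [ 0.001  0.    -1.   ]
[ 0.521 -0.103  0.12 ] [ 1.55 -1.29  2.58]
[ 0.521 -0.103  0.05 ] [ 1.55 -1.29  4.33]
```

```bash
python3 -m creep '1 0.6 -0.5 0 0; 1 1.2 -1.0 0 0; 1 1.5 -1.3 0 0; 1 1.5 -1.3 0 0; 1 1.5 -1.3 0 0' >/dev/null
python3 - <<'E'
from plan import *
p,d,W=cloud("wrist"); cv2.imwrite("pics/w1.png",p[:,:,::-1]); np.savez("w1.npz",W=W,p=p)
rows([pt(1,-.065,.05)])
f=W.reshape(-1,3); f=f[np.isfinite(f).all(1)]; print(np.percentile(f,[2,50,98],axis=0).round(3))
ci=camera_info("wrist"); print(ci)
E
```

```text
t 3.15 pos [ 0.5172 -0.1074  0.2225] F [-0.17 -0.5   0.53] w 0.00038371371302145594 toolx [ 0.974  0.226 -0.   ] toolz [-0.    -0.001 -1.   ]
[ 0.521 -0.103  0.05 ] [ 0.12 -0.09  4.31]
[[ 0.339 -0.433 -0.002]
 [ 0.548 -0.1    0.001]
 [ 0.749  0.23   0.343]]
{'vfov': 67.04058244383987, 'cx': 275.4927830610651, 'cy': 213.78708946210332, 'k1': -0.06295982931006561, 'T_tool_cam': array([[ 3.98213809e-04, -9.66044014e-01, -2.58377252e-01,
         6.96867404e-02],
       [ 9.99999921e-01,  3.87913798e-04,  9.08438162e-05,
        -2.10156717e-04],
       [ 1.24689762e-05, -2.58377268e-01,  9.66044092e-01,
        -1.62285521e-01],
       [ 0.00000000e+00,  0.00000000e+00,  0.00000000e+00,
         1.00000000e+00]])}
```

View pics/w1.png

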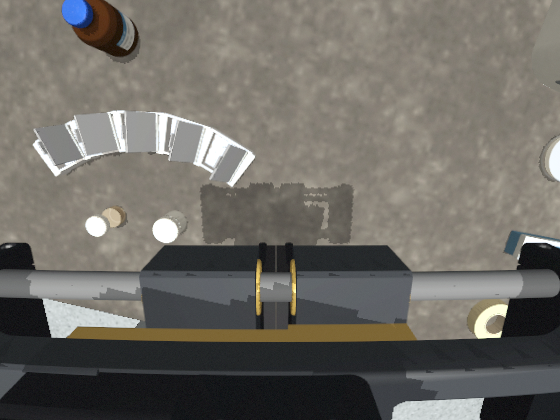

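The wrist picture shows the open tray at columns 35–255, rows 110–185, with all lids raised. Lid 1 is at about (232, 163). The vial (97, 225) and canister (168, 230) are on the hollow side, and the bottle is at (100, 25). Refitting the tray pose from this cloud.

Run:
```python
from plan import *
from scipy.optimize import minimize
W=np.load("w1.npz")["W"].reshape(-1,3); W=W[np.isfinite(W).all(1)]
m=(W[:,0]>.44)&(W[:,0]<.62)&(W[:,1]>-.1)&(W[:,1]<.2)&(W[:,2]<.1)
W=W[m]; W=W[~((W[:,0]<.475)&(W[:,1]<.12))]
print('table',np.median(W[W[:,2]<.008,2]),len(W))
def tr(W,q): return np.hypot(W[:,0]-q[0],W[:,1]-q[1]),np.arctan2(W[:,1]-q[1],W[:,0]-q[0])-q[2]
V=W[(W[:,2]>.017)&(W[:,2]<.028)]  # rim points
hw=np.radians(33.6)
def sdf(q):
    r,th=tr(V,q); return np.minimum(np.minimum(r-.178,.222-r),(hw-abs(th))*.2)
def cost(q): 
    d=sdf(q); return np.mean(np.clip(np.abs(d-.0015),0,.006))+3*np.mean(np.clip(-d,0,.01))
o=min((minimize(cost,Q+np.array([a,b,c]),method="Nelder-Mead",options=dict(initial_simplex=[Q,Q+[.005,0,0],Q+[0,.005,0],Q+[0,0,.04]])) for a in(0,.004) for b in(0,) for c in(0,)),key=lambda o:o.fun)
print(len(V),o.x,o.fun,'old',cost(Q)); q=o.x
for qq in (q,Q):
  U=W[W[:,2]>.03]; r,th=tr(U,qq)
  for k in range(5):
    s=(th-np.radians(14*(k-2)))*.2; m=(abs(s+.01)<.024)&(r>.182)&(r<.218)
    b=np.polyfit(s[m],U[m,2],1) if 1 else 0
    # total least squares
    P=np.c_[s[m],U[m,2]];c=np.median(P,0);v=np.linalg.svd(P-c)[2][0]; v*=np.sign(v[1])
    print(k+1,m.sum(),'ang',np.arctan2(v[1],v[0]).round(3),'s@.024',(c[0]+v[0]/v[1]*(.024-c[1])).round(4),'zmax',np.percentile(U[m,2],97).round(3),'r',np.percentile(r[(abs(s+.01)<.024)],[3,97]).round(4))
```

```text
table 0.00011727114312398701 31727
2537 [0.35215613 0.02283049 0.1464181 ] 0.006664624324534257 old 0.006748332497260646
1 617 ang 1.119 s@.024 -0.0161 zmax 0.063 r [0.1808 0.2194]
2 907 ang 1.032 s@.024 -0.017 zmax 0.062 r [0.1807 0.2203]
3 1051 ang 1.024 s@.024 -0.016 zmax 0.061 r [0.1818 0.2205]
4 1125 ang 1.022 s@.024 -0.0162 zmax 0.06 r [0.1811 0.2208]
5 1018 ang 1.261 s@.024 -0.0167 zmax 0.065 r [0.1817 0.221 ]
1 615 ang 1.12 s@.024 -0.0194 zmax 0.063 r [0.1807 0.2192]
2 905 ang 1.032 s@.024 -0.0202 zmax 0.062 r [0.1808 0.2204]
3 1062 ang 1.023 s@.024 -0.0194 zmax 0.061 r [0.182  0.2207]
4 1121 ang 1.022 s@.024 -0.0196 zmax 0.06 r [0.1816 0.2212]
5 1019 ang 1.261 s@.024 -0.0202 zmax 0.065 r [0.1823 0.2217]
```

```bash
python3 -m creep '1 0.1 -0.1 1 0; 1 0.1 -0.1 2 0; 1 0.1 -0.1 3 0; 1 0.1 -0.1 3.8 0; 1 0.1 -0.1 4.3 0; 1 0.1 -0.1 4.3 0; 1 0.1 -0.1 4.3 0; 1 0.1 -0.1 4.3 0' ; python3 -c "
from plan import *
rows([pt(1,-.035,.05),pt(1,-.020,.05),pt(1,-.007,.05),pt(1,-.003,.04),pt(1,.001,.028)])"
```

```text
time_s: 3.95
position: [0.5215, -0.1023, 0.0522]
eef_rot: [3.12, 0.357, 0.003]
wrist_force: [0.8, -0.3, -0.7]
grip_width: 0.0002
grasp_force: 0.0
t 3.95 pos [ 0.5215 -0.1023  0.0522] F [ 0.79 -0.27 -0.66] w 0.00023391700943033405 toolx [0.974 0.226 0.002] toolz [ 0.002 -0.001 -1.   ]
[ 0.531 -0.074  0.05 ] [ 0.38 -0.63  0.05]
[ 0.535 -0.06   0.05 ] [ 0.58 -0.95  0.05]
[ 0.54  -0.048  0.05 ] [ 0.75 -1.22  0.05]
[ 0.541 -0.044  0.04 ] [ 0.8  -1.31  0.3 ]
[ 0.542 -0.04   0.028] [ 0.85 -1.39  0.6 ]
```

```bash
python3 -m creep '1 0.2 -0.3 0 0; 1 0.4 -0.6 0 0; 1 0.5 -0.8 0 0; 1 0.6 -0.95 0 0; 1 0.7 -1.1 0 0; 1 0.75 -1.22 0 0; 1 0.78 -1.26 0.15 0; 1 0.8 -1.3 0.3 0; 1 0.83 -1.34 0.4 0; 1 0.85 -1.39 0.5 0; 1 0.85 -1.39 0.55 0; 1 0.85 -1.39 0.55 0'
python3 - <<'E'
from plan import *
rows([pt(1,.001,.028)])
p,d,W=cloud("wrist"); p2,d2,W2=cloud("scene"); np.savez("w2.npz",W=W,W2=W2)
cv2.imwrite("pics/w2.png",np.hstack([p[60:300,:400,::-1],cv2.resize(p2[200:290,200:320,::-1],(320,240))]))
E
```

```text
time_s: 5.15
position: [0.5409, -0.0398, 0.0282]
eef_rot: [-3.121, -0.359, 0.001]
wrist_force: [0.0, -0.3, 0.1]
grip_width: 0.0005
grasp_force: 0.0
t 5.15 pos [ 0.5409 -0.0398  0.0282] F [ 0.04 -0.28  0.08] w 0.0004617916259531985 toolx [ 0.974  0.227 -0.001] toolz [-0.001  0.    -1.   ]
[ 0.542 -0.04   0.028] [0.03 0.02 0.  ]
```

View pics/w2.png

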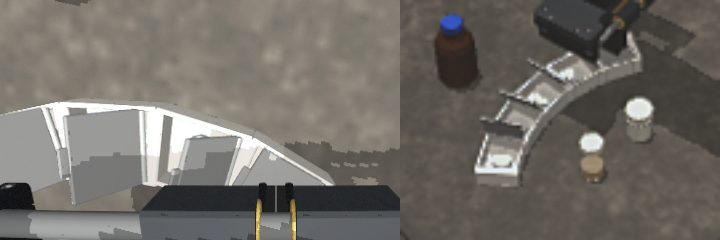

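The finger is on lid 1, which looks flat, and lids 2–5 still stand. I'll check lid 1's tilt from the cloud and plan lid 2.

```bash
cat > chk.py <<'E'
from plan import *
def tilt(W,k):
    W=W.reshape(-1,3); W=W[np.isfinite(W).all(1)]
    th=Q[2]+np.radians(14*(k-3)); d=W[:,:2]-Q[:2]
    s=-d[:,0]*np.sin(th)+d[:,1]*np.cos(th); r=d[:,0]*np.cos(th)+d[:,1]*np.sin(th)
    m=(abs(s)<.018)&(r>.181)&(r<.219)&(W[:,2]>.022)&(W[:,2]<.036)
    if m.sum()<20: return k,m.sum()
    b=np.polyfit(s[m],W[m,2],1); return k,m.sum(),'slope %.3f z0 %.4f'%tuple(b),'r',np.percentile(r[m],[3,97]).round(3)
E
python3 - <<'E'
from chk import *
z=np.load("w2.npz"); print(tilt(z["W"],1),tilt(z["W2"],1))
rows([pt(1,.001,.05),pt(2,-.03,.05),pt(2,-.015,.05),pt(2,-.007,.05),pt(2,.001,.028)])
E
```

```text
(1, np.int64(1255), 'slope 0.064 z0 0.0273', 'r', array([0.203, 0.219])) (1, np.int64(58), 'slope 0.099 z0 0.0291', 'r', array([0.183, 0.202]))
t 5.25 pos [ 0.5412 -0.0399  0.0286] F [ 0.56 -0.09 -1.26] w 0.00026395592678539915 toolx [0.974 0.227 0.   ] toolz [ 0. -0. -1.]
[ 0.542 -0.04   0.05 ] [ 0.02  0.02 -0.53]
[ 0.549 -0.023  0.05 ] [ 0.29 -0.36 -0.53]
[ 0.55  -0.008  0.05 ] [ 0.4  -0.71 -0.53]
[ 0.551 -0.     0.05 ] [ 0.46 -0.91 -0.53]
[0.551 0.008 0.028] [ 0.52 -1.1   0.02]
```

```bash
python3 -m creep '1 0.02 -0.03 0.05 0; 1 0.02 -0.03 0.05 0; 1 0.02 0 -0.3 0; 1 0.02 0.02 -0.53 0; 1 0.15 -0.18 -0.53 0; 1 0.29 -0.36 -0.53 0; 1 0.35 -0.54 -0.53 0; 1 0.4 -0.71 -0.53 0; 1 0.46 -0.91 -0.53 0; 1 0.48 -0.97 -0.35 0; 1 0.5 -1.04 -0.15 0; 1 0.52 -1.1 0 0' >/dev/null; python3 -m creep '1 0 0 0.05 0; 1 0 0 0.07 0; 1 0 0 0.07 0'
python3 - <<'E'
from chk import *
W=cloud("wrist")[2];W2=cloud("scene")[2]
for k in (1,2): print(tilt(W,k),tilt(W2,k))
rows([pt(2,.001,.027),pt(2,.001,.05),pt(3,-.03,.05),pt(3,-.015,.05),pt(3,-.007,.05),pt(3,.001,.027)])
E
```

```text
time_s: 6.75
position: [0.5509, 0.0081, 0.0257]
eef_rot: [-3.121, -0.359, 0.002]
wrist_force: [-2.2, 2.5, 4.4]
grip_width: 0.0006
grasp_force: 1.9
(1, np.int64(0)) (1, np.int64(108), 'slope 0.044 z0 0.0269', 'r', array([0.182, 0.218]))
(2, np.int64(1345), 'slope 0.010 z0 0.0263', 'r', array([0.206, 0.219])) (2, np.int64(65), 'slope 0.012 z0 0.0275', 'r', array([0.182, 0.207]))
t 6.85 pos [0.5512 0.008  0.0258] F [-2.44  0.54  3.35] w 0.0003460393448685565 toolx [ 0.974  0.227 -0.   ] toolz [-0.  0. -1.]
[0.551 0.008 0.027] [ 0.    0.01 -0.03]
[0.551 0.008 0.05 ] [ 0.    0.01 -0.61]
[0.554 0.026 0.05 ] [ 0.17 -0.41 -0.61]
[0.552 0.04  0.05 ] [ 0.2  -0.79 -0.61]
[0.55  0.048 0.05 ] [ 0.21 -0.99 -0.61]
[0.549 0.056 0.027] [ 0.22 -1.19 -0.03]
```

```bash
python3 -m creep '1 0 0 -0.3 0; 1 0 0 -0.61 0; 1 0.1 -0.2 -0.61 0; 1 0.17 -0.41 -0.61 0; 1 0.19 -0.6 -0.61 0; 1 0.2 -0.79 -0.61 0; 1 0.21 -0.99 -0.61 0; 1 0.21 -1.05 -0.45 0; 1 0.22 -1.12 -0.25 0; 1 0.22 -1.19 -0.1 0; 1 0.22 -1.19 -0.03 0; 1 0.22 -1.19 -0.02 0'
python3 - <<'E'
from chk import *
W=cloud("wrist")[2];W2=cloud("scene")[2]
for k in (1,2,3): print(tilt(W,k),tilt(W2,k))
rows([pt(3,.001,.026),pt(3,.001,.05),pt(4,-.03,.05),pt(4,-.015,.05),pt(4,-.007,.05),pt(4,.001,.026)])
E
```

```text
time_s: 8.05
position: [0.5489, 0.0562, 0.026]
eef_rot: [-3.121, -0.359, 0.001]
wrist_force: [0.4, 0.8, -0.1]
grip_width: 0.0007
grasp_force: 0.0
(1, np.int64(1684), 'slope 0.026 z0 0.0258', 'r', array([0.182, 0.212])) (1, np.int64(102), 'slope 0.013 z0 0.0272', 'r', array([0.182, 0.216]))
(2, np.int64(274), 'slope 0.001 z0 0.0253', 'r', array([0.214, 0.219])) (2, np.int64(106), 'slope 0.017 z0 0.0266', 'r', array([0.182, 0.218]))
(3, np.int64(1387), 'slope 0.009 z0 0.0263', 'r', array([0.208, 0.219])) (3, np.int64(70), 'slope 0.023 z0 0.0281', 'r', array([0.182, 0.211]))
t 8.15 pos [0.5492 0.0559 0.0264] F [0.75 0.51 0.22] w 0.00038916669258667327 toolx [ 0.974  0.226 -0.   ] toolz [-0. -0. -1.]
[0.549 0.056 0.026] [-0.   -0.01  0.01]
[0.549 0.056 0.05 ] [-0.   -0.01 -0.59]
[0.547 0.074 0.05 ] [ 0.06 -0.46 -0.59]
[0.541 0.088 0.05 ] [-0.01 -0.83 -0.59]
[0.538 0.096 0.05 ] [-0.05 -1.03 -0.59]
[0.535 0.103 0.026] [-0.08 -1.22  0.01]
```

Lids 1–3 are shut (tilt under 0.03 rad) and the forces are light. Next is lid 4.

```bash
python3 -m creep '1 0 0 -0.3 0; 1 0 0 -0.59 0; 1 0.03 -0.23 -0.59 0; 1 0.06 -0.46 -0.59 0; 1 0.02 -0.65 -0.59 0; 1 -0.01 -0.83 -0.59 0; 1 -0.05 -1.03 -0.59 0; 1 -0.06 -1.1 -0.42 0; 1 -0.07 -1.16 -0.22 0; 1 -0.08 -1.22 -0.08 0; 1 -0.08 -1.22 -0.01 0; 1 -0.08 -1.22 0 0'
python3 - <<'E'
from chk import *
W=cloud("wrist")[2];W2=cloud("scene")[2]
for k in (1,3,4): print(tilt(W,k),tilt(W2,k))
rows([pt(4,.001,.026),pt(4,.001,.05),pt(5,-.03,.05),pt(5,-.015,.05),pt(5,-.007,.05),pt(5,.001,.026)])
E
```

```text
time_s: 9.35
position: [0.5348, 0.1029, 0.026]
eef_rot: [-3.121, -0.358, 0.001]
wrist_force: [0.1, -0.1, -0.7]
grip_width: 0.0006
grasp_force: 0.0
(1, np.int64(750), 'slope 0.022 z0 0.0257', 'r', array([0.181, 0.217])) (1, np.int64(106), 'slope 0.018 z0 0.0275', 'r', array([0.182, 0.216]))
(3, np.int64(1630), 'slope 0.002 z0 0.0253', 'r', array([0.205, 0.219])) (3, np.int64(71), 'slope -0.035 z0 0.0268', 'r', array([0.182, 0.204]))
(4, np.int64(1410), 'slope 0.011 z0 0.0263', 'r', array([0.207, 0.219])) (4, np.int64(51), 'slope 0.029 z0 0.0281', 'r', array([0.181, 0.216]))
t 9.45 pos [0.5351 0.1027 0.0265] F [ 0.27 -0.78 -0.27] w 0.00024728817050323303 toolx [ 0.974  0.227 -0.   ] toolz [-0. -0. -1.]
[0.535 0.103 0.026] [-0.   -0.    0.01]
[0.535 0.103 0.05 ] [-0.   -0.   -0.59]
[0.529 0.12  0.05 ] [-0.05 -0.46 -0.59]
[0.52  0.132 0.05 ] [-0.21 -0.8  -0.59]
[0.515 0.138 0.05 ] [-0.29 -0.98 -0.59]
[0.51  0.145 0.026] [-0.38 -1.17  0.01]
```

Lid 5 now, and then I'll lift clear.

```bash
python3 -m creep '1 0 0 -0.3 0; 1 0 0 -0.59 0; 1 -0.02 -0.23 -0.59 0; 1 -0.05 -0.46 -0.59 0; 1 -0.13 -0.63 -0.59 0; 1 -0.21 -0.8 -0.59 0; 1 -0.29 -0.98 -0.59 0; 1 -0.32 -1.04 -0.42 0; 1 -0.35 -1.11 -0.22 0; 1 -0.38 -1.17 -0.08 0; 1 -0.38 -1.17 -0.01 0; 1 -0.38 -1.17 0 0'
python3 - <<'E'
from chk import *
W=cloud("wrist")[2];W2=cloud("scene")[2]
for k in (4,5): print(tilt(W,k),tilt(W2,k))
E
```

```text
time_s: 10.65
position: [0.5093, 0.1451, 0.026]
eef_rot: [-3.121, -0.359, 0.001]
wrist_force: [-0.4, 0.4, 0.1]
grip_width: 0.0006
grasp_force: 0.0
(4, np.int64(3142), 'slope 0.004 z0 0.0253', 'r', array([0.191, 0.218])) (4, np.int64(34), 'slope 0.031 z0 0.0269', 'r', array([0.181, 0.193]))
(5, np.int64(1394), 'slope 0.030 z0 0.0264', 'r', array([0.204, 0.219])) (5, np.int64(74), 'slope 0.013 z0 0.0274', 'r', array([0.181, 0.217]))
```

```bash
python3 -m creep '1 0 0 -0.5 0; 1 0 0 -1.5 0; 1 0 0 -2.5 0; 1 0 0 -3.5 0; 1 0 0 -4.5 0; 1 -0.5 1 -5 0; 1 -0.5 1.5 -5 0; 1 -0.5 1.5 -5 0; 1 -0.5 1.5 -5 0'
python3 - <<'E'
from chk import *
p,d,W=cloud("wrist");p2,d2,W2=cloud("scene")
for k in range(1,6): print(tilt(W,k),tilt(W2,k))
cv2.imwrite("pics/w3.png",np.hstack([p[0:300,:400,::-1],cv2.resize(p2[190:290,190:320,::-1],(390,300))]))
E
```

```text
time_s: 11.65
position: [0.5037, 0.082, 0.2266]
eef_rot: [3.121, 0.357, 0.0]
wrist_force: [0.1, 0.3, 0.6]
grip_width: 0.0004
grasp_force: 0.0
(1, np.int64(973), 'slope 0.025 z0 0.0258', 'r', array([0.182, 0.218])) (1, np.int64(103), 'slope 0.020 z0 0.0274', 'r', array([0.183, 0.217]))
(2, np.int64(1039), 'slope 0.003 z0 0.0254', 'r', array([0.182, 0.218])) (2, np.int64(112), 'slope 0.005 z0 0.0270', 'r', array([0.181, 0.217]))
(3, np.int64(1060), 'slope -0.002 z0 0.0253', 'r', array([0.182, 0.218])) (3, np.int64(123), 'slope -0.005 z0 0.0266', 'r', array([0.182, 0.218]))
(4, np.int64(1043), 'slope -0.000 z0 0.0253', 'r', array([0.183, 0.218])) (4, np.int64(124), 'slope -0.009 z0 0.0267', 'r', array([0.184, 0.219]))
(5, np.int64(1001), 'slope 0.005 z0 0.0252', 'r', array([0.183, 0.218])) (5, np.int64(131), 'slope -0.012 z0 0.0264', 'r', array([0.182, 0.218]))
```

View pics/w3.png

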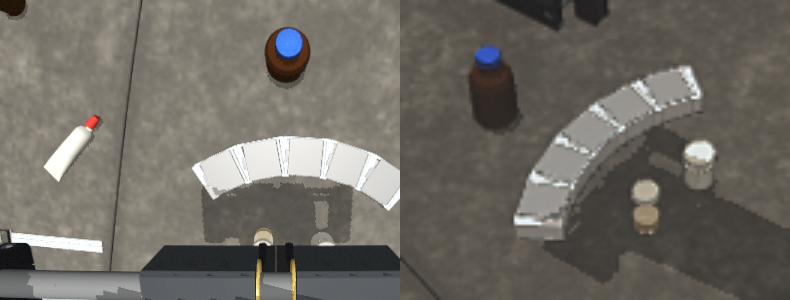

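The last picture shows all five lids flat along the arc, the tray still in place, and the bottle, vial and canister standing untouched. Handing in.

```bash
python3 -c "
from bench import robot
print(robot.close_job())"
```

```text
the job is handed in; nothing more can be done
None
```

I shut all five lids in order, right to left, and handed the job in; the hand-in call returned no verdict. The last measurements showed every lid within about 0.03 rad of flat, the tray in place to within a few mm, and the nearby bottle, vial and canister still standing where they were.

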